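Lock a lamp housing's back cover with its quarter-turn fastener

TASK

Lock the grey back cover of the clamped orange lamp housing with the black T-handled quarter-turn fastener: lift the fastener out of its sloping blue rest, stand it upright in the cover's slot with its steel blade lined up, and let go of it. Then take it again by the T-handle from above, press it in against the spring and turn it a quarter turn clockwise (seen from above) to its stop, so that it stays locked, and let go. Leave the other things on the bench where they are.

Things in the scene. Friction and masses are not known exactly. Their poses are not given: they have to be found in the camera images.
- fastener: loose fastener, 124 mm long, 0.2 to 0.35 kg, centre of mass about 38 mm up. Origin at the centre of its foot, z along its axis to the T-handle. Steel blade 22 (x) by 48 (y) mm, z 0 to 14; round steel neck 22 mm diameter, z 14 to 30; then black collar, stem and T-bar. Same after a half turn about z. Starts in the rest, axis 30 degrees above level, handle up and away from the robot.
- collar (a point): centre of the underside of the fastener's black round collar, on its axis 30 mm up from the foot; the collar is 52 mm in diameter, z 30 to 38 mm. Axes as the fastener; in the rest its y is level and its x points down and outward.
- stem (a point): middle of the fastener's free stem, on its axis 68 mm up from the foot. The stem is black, square, 20 by 20 mm, sides along x and y, z 38 to 104 mm; free for fingers from z 45 to 88 mm while in the rest.
- t_bar (a point): centre of the fastener's black T-handle bar, on its axis 114 mm up from the foot: 20 (x) by 86 (y) by 20 mm (z 104 to 124), parallel to the blade.
- rest: fixed blue rest: base plate 130 (x) by 70 (y) by 8 mm and two open U saddles under the fastener's neck and the top of its stem, with 5 mm cheeks that reach about half way up its sides. Origin at the centre of its underside; x points level along the lying fastener towards its handle. The foot lies at x -50, z 30 mm. The fastener lifts out upwards.
- housing: fixed orange lamp housing, face down on a 170 mm square steel base with clamps; its orange back flange, 152 mm square, frames the 110 mm square grey cover, flush, 90 mm above the bench. Origin at the centre of its underside, z up. The slot is in the middle of the cover and runs along y.
- slot (a point): centre of the slot's mouth on the cover's top face, axes as the housing. Slot 26 (x) by 52 mm (y) with a 3 mm lead-in: 2 mm of play round the blade. Cover 12 mm thick. Under it, stops let the blade turn only clockwise seen from above, and only a quarter turn (to 90 to 95 degrees). Let go there, the spring lifts the blade against the cover: collar about 4 mm above it, locked.
- pad (a joint): sprung round pad inside the housing, m pressed down from rest, 0 to 0.016. At 0 it stops the blade's foot 18 mm below the cover's top: the blade is still in the slot and cannot turn, and the fastener stands by itself, collar 12 mm above the cover. Takes about 4 N to start and 13 N at 12 mm, where the collar meets the cover; the blade is free of the slot from 8 mm on.
- reflector: aluminium reflector bowl 80 mm across, 45 mm high; origin at the centre of its underside. Bystander.
- bottle: white bottle, 56 mm diameter, 140 mm high; origin at the centre of its underside. Bystander.
- bin: black open parts bin 140 by 100 by 60 mm; origin at the centre of its underside. Bystander.
- screwdriver: screwdriver lying along its x axis, handle to -x; origin under its middle. Bystander.
There are look-alikes about, which are no part of the job. What is shaped like the fastener but brown, green or pink is not meant.

How it is judged:
By the outcome, as a careful person would: the job done as asked, in the order asked, and still so for the second after the job is handed in, with the robot touching nothing.
It also fails if it takes over 61 s, if anything falls off the work surface, if the arm or the gripper's body presses on something with over 40 N, if the wrist force passes 120 N, or if a joint passes its speed limit or range.

ROBOT

A 6-joint arm with a two-finger parallel gripper is mounted at the origin on the work surface. World frame = base frame: x ahead of the robot, y to its left, z up, the work surface at z = 0. Lengths are in m, angles in degrees, forces in N, time in s.
With the tool pointing down it reaches from about 0.35 to 0.875 m from the base axis. Payload 4.2 kg.
Tool frame: the origin (TCP) lies between the finger pads; the fingertips stand 17 mm ahead of it and the grasp point (between the pads) lies 2 mm behind it; z points along the fingers, y is the line along which they close (so a half turn about z gives the same grasp; the last joint's range is limited). The gripper opens to 87 mm and grips with 3 to 60 N. Pads are 19 mm wide; open, the fingers measure 117 mm over their backs; the gripper's body (75 mm by 190 mm) begins 51 mm behind the grasp point.
Start: joints at [-50.271, 22.042, 0.453, 0, -68.411, -14.817], TCP at [0.263, -0.567, 0.24] pointing down, gripper open.
Joint ranges: [-179.83, 179.83], [-69.29, 118.12], [-61.27, 80.66], [-181.25, 117.63], [-171.15, -9.14], [-177.46, 177.46]. Speed limits (degrees/s): [159.86, 159.86, 180, 180, 180, 180].

INTERFACE

Orientations are given as a 3x3 rotation matrix whose columns are the frame's x, y, z axes.
In Python, from station import r gives the robot as it stands.
- The arm moves only by the tool servo_tool, never from a script. Its argument "targets" is a list of rows, each a list of 5 numbers: the shift along the world's x, y, z in units of 30 mm (1.0 is 30 mm), then the turn about the world's z in rad, then the finger opening in mm, from 0 to 87. In form: [[x, y, z, turn, gripper], ...]. A call has exactly 5 rows; each row is the pose to reach, as a shift and turn from the pose commanded when the call began; what a row does not reach only later rows make up. A row lasts 1/12 s, in which the tool goes at most 41.7 mm and 7.16 degrees, less where a joint would pass 70% of its speed; a pose out of reach is approached as far as the arm can. A call with a gripper value outside its range is refused whole. The fingers move at their own pace and stop on an object; the grip force is fixed at half the most. Time passes only in rows, so rows that repeat a pose let the fingers close, or fill a call up. It gives the time, the measured TCP pose, the force, the opening and the grip force at its end, in the units of the state.
- r.sense(): the state, without advancing time (a new reading comes with each control period).
- r.capture(name): name is "scene" or "top" or "wrist"; returns a dict with "pixels" (400x640x3 uint8, red, green, blue), "fx", "fy", "cx", "cy" (pixels), "world_from_camera" (4x4, takes a point from camera to world coordinates). Camera axes: x right, y down, z forward; pixel columns grow to the right and rows downward; lengths in m; the calibration is good to about 2 mm. The wrist camera is an equidistant fisheye: a pixel r from the principal point sees the ray r / f radians off the axis. A picture is of the moment at which its call begins. There is no depth.
- r.finish_job(): hands the job in; it is judged then, once.
The state is a dict: "time_s": time; "joints": joint angles; "joint_velocities": joint speeds; "effort": joint torques, N m; "tcp_pos": TCP position; "ee_rot": TCP orientation; "wrist_force": force on the tool from outside, world axes, zero at the start; "moment": the same for the moment, N m; "gripper_width": opening from 0.0 (shut) to 1.0 (fully open); "gripper_force": force on a finger pad.
Only numpy, scipy, OpenCV 4.12 (cv2) and the standard library are available. Lean on these libraries where they do the work, as an engineer would, in place of code of your own. Each camera call takes 0.05 s, during which the arm holds its last target. There are 200 camera calls.

## Working session

There is one attempt and no reset: what is moved stays moved. The work goes in short steps, Python scripts to look and compute and a tool call to move; the robot and the scene stay as the last step left them, time stands still between calls to the robot, and variables do not carry over. Pictures are saved under pics/ and viewed, at most 10 in all, crops included, and the job is handed in when it is done.

Besides the shell and the picture viewer there is one more tool, called as name([rows], argument=value, ...), one row to a line, values as JSON. servo_tool: Moves the arm, as the interface text tells. Its arguments: {"type":"object","properties":{"targets":{"type":"array","items":{"type":"array","items":{"type":"number"}}}},"required":["targets"]}

```bash
mkdir -p pics; python3 - <<'E'
from station import r
import cv2
for n in ("scene","top"):
    c=r.capture(n); cv2.imwrite(f"pics/{n}0.png",c["pixels"][:,:,::-1])
    print(n,c["fx"],c["fy"],c["cx"],c["cy"],c["world_from_camera"].round(4).tolist())
s=r.sense(); print(s)
E
```

```text
scene 362.15843836943304 362.15843836943304 315.11313927964625 196.2017538035447 [[0.4411, 0.6361, -0.6331, 1.123], [0.8975, -0.3073, 0.3165, -0.3081], [0.0068, -0.7078, -0.7064, 0.8162], [0.0, 0.0, 0.0, 1.0]]
top 426.8747899505453 426.8747899505453 324.66263074401195 196.6484445604704 [[-0.0156, -0.9966, 0.0811, 0.3451], [-0.9999, 0.0154, -0.0029, 0.0016], [0.0017, -0.0812, -0.9967, 1.4998], [0.0, 0.0, 0.0, 1.0]]
{'time_s': 0.1, 'joints': array([-5.02715191e+01,  2.20872819e+01,  3.89138676e-01, -2.22127032e-02,
       -6.84096123e+01, -1.48161408e+01]), 'joint_velocities': array([ 0.01701989, -0.13598322,  0.24695601,  0.06412372, -0.01546983,
       -0.00270231]), 'effort': array([-4.61173349e-04, -3.91688883e+01,  1.87935483e+01,  4.23188746e+00,
        1.34661849e-02, -8.98442886e-05]), 'tcp_pos': array([ 0.26307352, -0.56640948,  0.23857767]), 'ee_rot': array([[-9.07013476e-01, -4.21100582e-01, -9.24783180e-04],
       [-4.21101576e-01,  9.07011935e-01,  1.67678613e-03],
       [ 1.32693766e-04,  1.91029527e-03, -9.99998167e-01]]), 'wrist_force': array([ 0.77274159,  1.28332174, -0.03089943]), 'moment': array([-0.03861151, -0.04004078, -0.00938474]), 'gripper_force': 0.0, 'gripper_width': 1.001477671089487}
```

View pics/scene0.png

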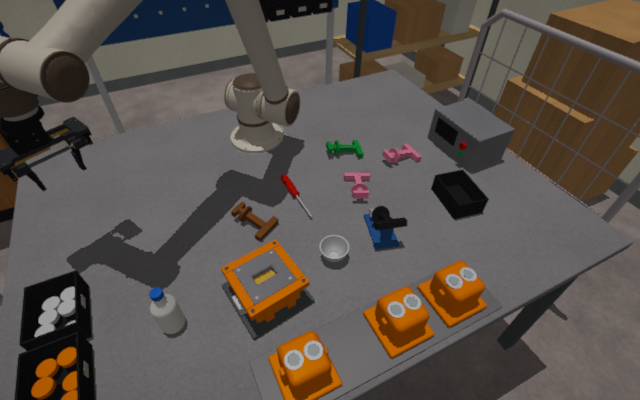

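View pics/top0.png

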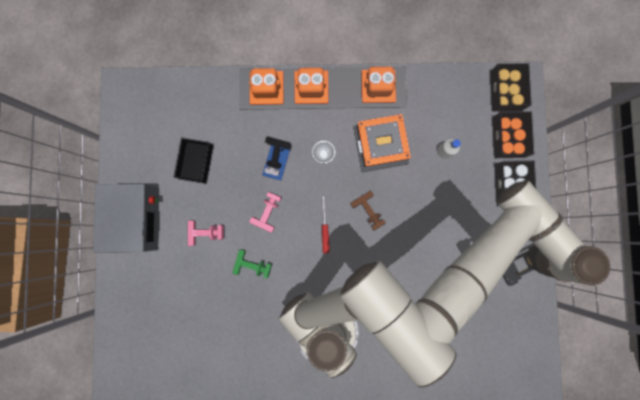

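The scene picture shows the black fastener in the blue rest near (381,225) and the housing slot near (265,276). In the top picture they are at (277,155) and (384,140). I'll enlarge both.

```bash
cat > h.py <<'E'
import numpy as np, cv2
from station import r
def proj(c,P):
    T=np.linalg.inv(c["world_from_camera"]); q=np.atleast_2d(P)@T[:3,:3].T+T[:3,3]
    return np.c_[c["fx"]*q[:,0]/q[:,2]+c["cx"],c["fy"]*q[:,1]/q[:,2]+c["cy"]]
def ray(c,u,v):
    W=c["world_from_camera"]; x,y=(u-c["cx"])/c["fx"],(v-c["cy"])/c["fy"]
    return W[:3,3],W[:3,:3]@np.array([x,y,1.])
def atz(c,u,v,z):
    o,d=ray(c,u,v); return o+d*(z-o[2])/d[2]
def crop(img,u0,v0,w,h,k): return cv2.resize(img[v0:v0+h,u0:u0+w,::-1],None,fx=k,fy=k,interpolation=cv2.INTER_CUBIC)
E
python3 - <<'E'
from h import *
import pickle
C={n:r.capture(n) for n in ("top","scene")}; pickle.dump(C,open("c.pkl","wb"))
t,s=C["top"]["pixels"],C["scene"]["pixels"]
im=np.vstack([np.hstack([crop(t,255,125,50,60,5),crop(t,350,105,66,60,5)]),
 np.hstack([crop(s,350,195,64,60,5),crop(s,230,245,52,60,5)])])
cv2.imwrite("pics/z.png",im); print(im.shape)
E
```

```text
(600, 580, 3)
```

View pics/z.png

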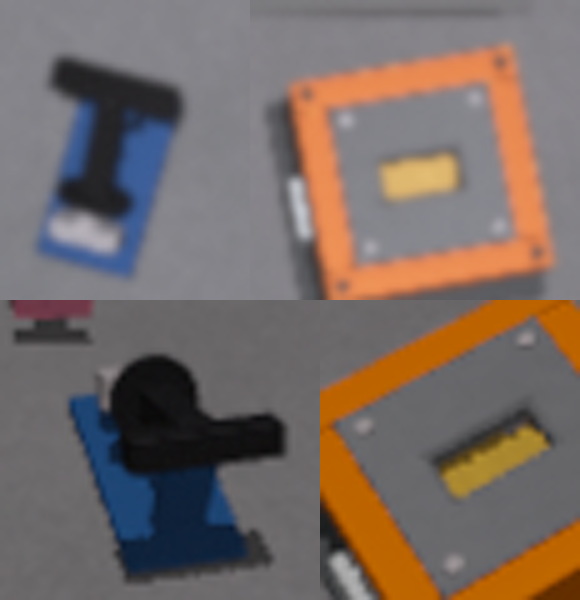

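The crops show the T-bar centre at about (278,142.6) in top and (390,223) in scene, with the collar at (274,164) in top. The flange corners in top are near (358,122), (402.5,113.6), (410,157.6) and (366,165).

```bash
python3 - <<'E'
from h import *
import pickle
from scipy.optimize import least_squares
C=pickle.load(open("c.pkl","rb")); t,s=C["top"],C["scene"]
b=lambda u0,v0,x,y:(u0+(x+.5)/5-.5,v0+(y+.5)/5-.5)
# housing corners, segmentation by colour
px=t["pixels"].astype(int); m=((px[...,0]-px[...,2])>90).astype(np.uint8); m[:,:345]=0;m[:,425:]=0;m[:108]=0;m[175:]=0
rect=cv2.minAreaRect(max(cv2.findContours(m,0,1)[0],key=cv2.contourArea)); print(rect)
P=np.array([atz(t,*q,.09) for q in cv2.boxPoints(rect)]); print(P.round(4).tolist()); print("cen",P.mean(0),"sides",np.linalg.norm(np.diff(P,axis=0),axis=1))
e=[np.degrees(np.arctan2(*(P[(i+1)%4]-P[i])[[1,0]]))%90 for i in range(4)];print("yaw",e)
print("slot top",atz(t,*b(350,105,420-250,177),.09-.0),"scene",atz(s,*b(230,245,490-320,458-300),.09))
sl=[b(350,105,x-250,y) for x,y in((380,167),(456,153),(462,188),(387,202))]
print([atz(t,*q,.085).round(4).tolist() for q in sl])
obs=[(t,b(255,125,117,90),114),(t,b(255,125,97,198),34),(s,b(350,195,203,143),114),(s,b(350,195,155,98),34)]
def P3(p,a):
    k=-.05+a/1000*np.cos(np.pi/6); return np.array([p[0]+k*np.cos(p[2]),p[1]+k*np.sin(p[2]),.03+a/2000])
f=lambda p:np.concatenate([(proj(c,P3(p,a))[0]-q) for c,q,a in obs])
for sel in (obs,obs[:2]):
    obs=sel; R=least_squares(f,[.6,.15,0]);print(R.x,np.degrees(R.x[2]),R.fun.round(2)); 
    for a in(0,68,114):print(a,P3(R.x,a).round(4))
# rest plate: blue
E
```

```text
((383.6879577636719, 139.78399658203125), (45.079139709472656, 45.258018493652344), 79.69515228271484)
[[0.7111, -0.1165, 0.09], [0.7366, -0.267, 0.09], [0.5853, -0.2894, 0.09], [0.5603, -0.1401, 0.09]]
cen [ 0.64832322 -0.20323155  0.09      ] sides [0.15271493 0.15298792 0.15141432]
yaw [np.float64(9.601713355105232), np.float64(8.403630878094845), np.float64(9.501658240677827), np.float64(8.88955109724)]
slot top [ 0.64726083 -0.20290094  0.09      ] scene [ 0.65609211 -0.20642175  0.09      ]
[[0.6556, -0.1769, 0.085], [0.6643, -0.2283, 0.085], [0.6404, -0.2317, 0.085], [0.6316, -0.181, 0.085]]
[ 0.59949121  0.16618002 -0.28171   ] -16.140794324793447 [-0.44 -0.53 -0.65 -0.52 -0.49 -0.18 -0.68 -0.11]
0 [0.5515 0.1801 0.03  ]
68 [0.608  0.1637 0.064 ]
114 [0.6463 0.1526 0.087 ]
[ 0.5976184   0.16419141 -0.27082079] -15.516888118683793 [ 0.01 -0.03 -0.01  0.03]
0 [0.5494 0.1776 0.03  ]
68 [0.6062 0.1618 0.064 ]
114 [0.6446 0.1512 0.087 ]
```

servo_tool([
  [0.46,0.97,0,-0.03,87],
  [0.92,1.94,0,-0.06,87],
  [1.38,2.92,0,-0.09,87],
  [1.84,3.89,0,-0.12,87],
  [2.3,4.86,0,-0.142,87],
])

```text
time_s: 0.62
tcp_pos: [0.3325, -0.4196, 0.2393]
ee_rot: [[-0.958, -0.287, -0.0], [-0.287, 0.958, 0.0], [0.0, 0.0, -1.0]]
wrist_force: [1.0, -0.2, 0.9]
gripper_width: 1.0
gripper_force: 0.0
```

servo_tool([
  [0.46,0.97,0,-0.03,87],
  [0.92,1.94,0,-0.06,87],
  [1.38,2.92,0,-0.09,87],
  [1.84,3.89,0,-0.12,87],
  [2.3,4.86,0,-0.142,87],
])

```text
time_s: 1.03
tcp_pos: [0.4016, -0.2737, 0.2396]
ee_rot: [[-0.989, -0.149, 0.0], [-0.149, 0.989, 0.0], [-0.0, 0.0, -1.0]]
wrist_force: [0.6, -0.5, -1.1]
gripper_width: 1.001
gripper_force: 0.0
```

servo_tool([
  [0.46,0.97,0,-0.03,87],
  [0.92,1.94,0,-0.06,87],
  [1.38,2.92,0,-0.09,87],
  [1.84,3.89,0,-0.12,87],
  [2.3,4.86,0,-0.142,87],
])

```text
time_s: 1.45
tcp_pos: [0.4706, -0.1278, 0.2397]
ee_rot: [[-1.0, -0.008, 0.0], [-0.008, 1.0, 0.0], [-0.0, 0.0, -1.0]]
wrist_force: [0.6, -0.6, 0.6]
gripper_width: 1.0
gripper_force: 0.0
```

servo_tool([
  [0.46,0.97,0,-0.03,87],
  [0.92,1.94,0,-0.06,87],
  [1.38,2.92,0,-0.09,87],
  [1.84,3.89,0,-0.12,87],
  [2.3,4.86,0,-0.142,87],
])

```text
time_s: 1.87
tcp_pos: [0.5395, 0.018, 0.2395]
ee_rot: [[-0.991, 0.134, -0.0], [0.134, 0.991, 0.0], [0.0, 0.0, -1.0]]
wrist_force: [0.2, -0.3, 0.2]
gripper_width: 1.003
gripper_force: 0.0
```

servo_tool([
  [0.46,0.97,0,-0.03,87],
  [0.92,1.94,0,-0.06,87],
  [1.38,2.92,0,-0.09,87],
  [1.84,3.89,0,-0.12,87],
  [2.3,4.86,0,-0.142,87],
])

```text
time_s: 2.28
tcp_pos: [0.6086, 0.1637, 0.2394]
ee_rot: [[-0.962, 0.273, -0.0], [0.273, 0.962, -0.0], [0.0, -0.0, -1.0]]
wrist_force: [0.2, 0.0, 0.9]
gripper_width: 0.998
gripper_force: 0.0
```

```bash
cat >> h.py <<'E'
def st():
    s=r.sense(); R=s["ee_rot"]; print("t",round(s["time_s"],2),"p",s["tcp_pos"].round(4),"yaw",np.degrees(np.arctan2(R[1,1],R[0,1])).round(1),"F",s["wrist_force"].round(1),"M",s["moment"].round(2),"w",(s["gripper_width"]*87).round(1),"gf",round(float(s["gripper_force"]),1),"j6",s["joints"][5].round(0)); return s
E
python3 - <<'E'
from h import *
st(); c=r.capture("wrist"); cv2.imwrite("pics/w1.png",c["pixels"][:,:,::-1]); print({k:v for k,v in c.items() if k!="pixels"})
E
```

```text
Traceback (most recent call last):
  File "h.py", line 13, in st
    s=r.sense(); R=s["ee_rot"]; print("t",round(s["time_s"],2),"p",s["tcp_pos"].round(4),"yaw",np.degrees(np.arctan2(R[1,1],R[0,1])).round(1),"F",s["wrist_force"].round(1),"M",s["moment"].round(2),"w",(s["gripper_width"]*87).round(1),"gf",round(float(s["gripper_force"]),1),"j6",s["joints"][5].round(0)); return s
                                                                                                                                                                                                         ^^^^^^^^^^^^^^^^^^^^^^^^^^^^^
AttributeError: 'float' object has no attribute 'round'
```

```bash
sed -i 's/(s\["gripper_width"\]\*87).round(1)/round(float(s["gripper_width"])*87,1)/' h.py
python3 - <<'E'
from h import *
st(); c=r.capture("wrist"); cv2.imwrite("pics/w1.png",c["pixels"][:,:,::-1]); print({k:v for k,v in c.items() if k!="pixels"})
E
```

```text
t 2.28 p [0.6086 0.1637 0.2394] yaw 74.2 F [0.2 0.  0.9] M [-0.07 -0.11  0.01] w 86.9 gf 0.0 j6 -136.0
{'fx': 309.70691628693146, 'fy': 309.70691628693146, 'cx': 315.00263712175763, 'cy': 200.93048539837827, 'world_from_camera': array([[ 2.72780333e-01,  9.29319218e-01,  2.48910989e-01,
         5.39512394e-01],
       [ 9.62076343e-01, -2.63485126e-01, -7.06024034e-02,
         1.82711421e-01],
       [-2.78269558e-05,  2.58730321e-01, -9.65949595e-01,
         3.84270877e-01],
       [ 0.00000000e+00,  0.00000000e+00,  0.00000000e+00,
         1.00000000e+00]])}
```

View pics/w1.png

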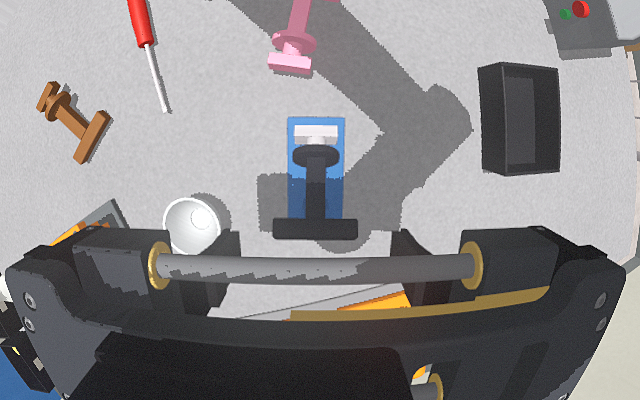

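The wrist picture shows the rest square to the image. The collar is at about (317,156), the T-bar ends at (272,229) and (358,228), and the blade at (316,132).

```bash
cat >> h.py <<'E'
def wproj(c,P):
    T=np.linalg.inv(c["world_from_camera"]); q=np.atleast_2d(P)@T[:3,:3].T+T[:3,3]
    n=np.linalg.norm(q[:,:2],axis=1); th=np.arctan2(n,q[:,2]); return q[:,:2]/n[:,None]*th[:,None]*c["fx"]+[c["cx"],c["cy"]]
E
python3 - <<'E'
from h import *
from scipy.optimize import least_squares
c=r.capture("wrist")
def P3(p,a,y=0):
    k=-.05+a/1000*np.cos(np.pi/6); cs,sn=np.cos(p[2]),np.sin(p[2]); return np.array([p[0]+k*cs-y*sn,p[1]+k*sn+y*cs,.03+a/2000])
obs=[((272.5,229),114,.043),((357.5,228.5),114,-.043),((316.8,155),34,0),((316.5,133),7,0)]
for k in(1,-1):
    f=lambda p:np.concatenate([wproj(c,P3(p,a,k*y))[0]-q for q,a,y in obs])
    R=least_squares(f,[.598,.165,-.27]);print(R.x,np.degrees(R.x[2]),R.fun.round(1)); print([P3(R.x,a).round(4) for a in(0,38,68,114)])
E
```

```text
[ 0.60243469  0.17224504 -0.32707247] -18.739872158409014 [ 83.3   3.2 -85.4  -0.5   0.6   2.6   2.    2.6]
[array([0.5551, 0.1883, 0.03  ]), array([0.5862, 0.1777, 0.049 ]), array([0.6109, 0.1694, 0.064 ]), array([0.6486, 0.1566, 0.087 ])]
[ 0.6001595   0.17227112 -0.2859762 ] -16.385229476547767 [ 0.9 -1.3 -0.1  0.1 -0.7  0.6 -0.2  0.6]
[array([0.5522, 0.1864, 0.03  ]), array([0.5838, 0.1771, 0.049 ]), array([0.6087, 0.1698, 0.064 ]), array([0.6469, 0.1585, 0.087 ])]
```

```bash
python3 - <<'E'
from h import *
for i in range(3):
    c=r.capture("wrist"); print(c["world_from_camera"].round(4).tolist())
s=st()
E
```

```text
[[0.2685, 0.9304, 0.2495, 0.5404], [0.9633, -0.2594, -0.0692, 0.1846], [0.0003, 0.2589, -0.9659, 0.3831], [0.0, 0.0, 0.0, 1.0]]
[[0.2692, 0.9306, 0.2482, 0.5396], [0.9631, -0.2599, -0.0701, 0.1829], [-0.0007, 0.2579, -0.9662, 0.3833], [0.0, 0.0, 0.0, 1.0]]
[[0.2703, 0.9303, 0.2479, 0.5391], [0.9628, -0.261, -0.0705, 0.1817], [-0.0009, 0.2578, -0.9662, 0.3836], [0.0, 0.0, 0.0, 1.0]]
t 2.53 p [0.6078 0.162  0.239 ] yaw 74.3 F [-0.5  0.2 -0.3] M [-0.09 -0.08 -0.01] w 87.3 gf 0.0 j6 -135.0
```

servo_tool([
  [0,0,-0.7,0,87],
  [0,0,-1.4,0,87],
  [0,0,-2.1,0,87],
  [0,0,-2.8,0,87],
  [0,0,-3.5,0,87],
])

```text
time_s: 2.95
tcp_pos: [0.6078, 0.1606, 0.1343]
ee_rot: [[-0.962, 0.273, 0.0], [0.273, 0.962, 0.0], [-0.0, 0.0, -1.0]]
wrist_force: [-0.9, -0.2, 0.4]
gripper_width: 0.996
gripper_force: 0.0
```

servo_tool([
  [0,0,-0.6,0,87],
  [0,0,-1.2,0,87],
  [0,0,-1.7,0,87],
  [0,0,-2.1,0,87],
  [0,0,-2.3,0,60],
])

```text
time_s: 3.37
tcp_pos: [0.6073, 0.1607, 0.0642]
ee_rot: [[-0.962, 0.273, -0.002], [0.273, 0.962, -0.001], [0.002, -0.002, -1.0]]
wrist_force: [-0.4, 0.2, -0.6]
gripper_width: 0.976
gripper_force: 0.0
```

servo_tool([
  [0,0,0,0,40],
  [0,0,0,0,32],
  [0,0,0,0,28],
  [0,0,0,0,25],
  [0,0,0,0,22],
])

```text
time_s: 3.78
tcp_pos: [0.6087, 0.1625, 0.0665]
ee_rot: [[-0.962, 0.272, 0.002], [0.272, 0.962, 0.001], [-0.001, 0.001, -1.0]]
wrist_force: [0.0, 0.1, 0.7]
gripper_width: 0.631
gripper_force: 0.0
```

servo_tool([
  [0,0,0,0,20],
  [0,0,0,0,10],
  [0,0,0,0,10],
  [0,0,0,0,10],
  [0,0,0,0,10],
])

```text
time_s: 4.2
tcp_pos: [0.6085, 0.1624, 0.0656]
ee_rot: [[-0.962, 0.272, 0.001], [0.272, 0.962, 0.0], [-0.001, 0.001, -1.0]]
wrist_force: [0.7, 3.2, 0.8]
gripper_width: 0.253
gripper_force: 1.5
```

```bash
python3 - <<'E'
from h import *
st()
E
```

```text
t 4.2 p [0.6085 0.1624 0.0656] yaw 74.2 F [0.7 3.2 0.8] M [ 0.83 -0.33 -0.05] w 22.0 gf 1.5 j6 -135.0
```

servo_tool([
  [0,0,0,0,10],
  [0,0,0,0,10],
  [0,0,0.1,0,10],
  [0,0,0.3,0,10],
  [0,0,0.6,0,10],
])

```text
time_s: 4.62
tcp_pos: [0.6071, 0.1615, 0.0828]
ee_rot: [[-0.962, 0.272, -0.004], [0.272, 0.962, -0.002], [0.003, -0.003, -1.0]]
wrist_force: [0.1, -0.4, -1.9]
gripper_width: 0.224
gripper_force: 29.9
```

servo_tool([
  [0,0,0.5,0,10],
  [0,0,1,0,10],
  [0,0,1.6,0,10],
  [0,0,2.2,0,10],
  [0,0,2.9,0,10],
])

```text
time_s: 5.03
tcp_pos: [0.6073, 0.1612, 0.1714]
ee_rot: [[-0.962, 0.272, -0.002], [0.272, 0.962, -0.001], [0.002, -0.002, -1.0]]
wrist_force: [0.4, -0.0, -2.1]
gripper_width: 0.225
gripper_force: 29.9
```

servo_tool([
  [0,0,0.7,0,10],
  [0,0,1.2,0,10],
  [0,0,1.6,0,10],
  [0,0,1.9,0,10],
  [0,0,2,0,10],
])

```text
time_s: 5.45
tcp_pos: [0.6085, 0.1618, 0.2328]
ee_rot: [[-0.962, 0.272, 0.002], [0.272, 0.962, 0.001], [-0.002, 0.001, -1.0]]
wrist_force: [0.9, -0.2, -1.3]
gripper_width: 0.227
gripper_force: 29.9
```

```bash
python3 - <<'E'
from h import *
st(); c=r.capture("wrist"); s=r.capture("scene")
im=np.hstack([cv2.resize(c["pixels"][80:280,200:440,::-1],None,fx=1.7,fy=1.7),cv2.resize(s["pixels"][110:250,310:450,::-1],(340,340))]); cv2.imwrite("pics/l1.png",im)
E
```

```text
t 5.45 p [0.6085 0.1618 0.2328] yaw 74.2 F [ 0.9 -0.2 -1.3] M [-0.03 -0.13 -0.02] w 19.8 gf 29.9 j6 -135.0
```

View pics/l1.png

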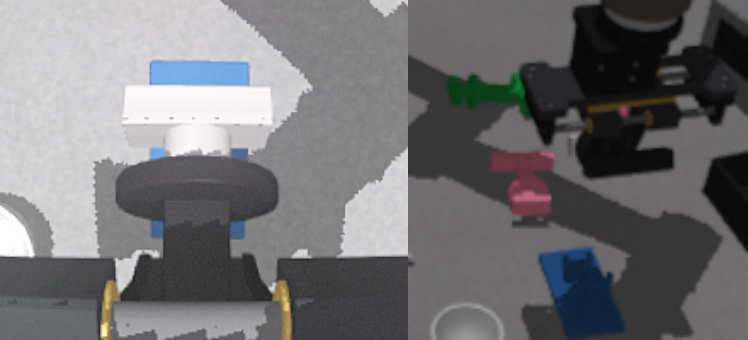

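The fastener is held with its axis still sloping. In the left crop the blade's foot edge is at row 86 and the collar at row 187, and the gripper has lifted it clear of the rest. I'll estimate the slope.

```bash
python3 - <<'E'
from h import *
c=r.capture("wrist"); s=r.sense(); tc=s["tcp_pos"]; yaw=np.radians(-15.8); h=np.array([np.cos(yaw),np.sin(yaw),0]); z=np.array([0,0,1.]); y=np.cross(z,h)
for zg in(64,68,72):
  for el in(20,30,40):
    e=np.radians(el); a=h*np.cos(e)+z*np.sin(e); u=-h*np.sin(e)+z*np.cos(e)  # u = upper side
    g=tc+z*-.002
    pts=[g+a*(p-zg)/1000+u*q/1000 for p,q in((0,11),(0,-11),(14,11),(34,26))]+[g+a*(34-zg)/1000+y*.026]
    print(zg,el,(wproj(c,pts)).round(0).tolist())
print("obs foot top row",86/1.7+80,"14 edge",124/1.7+80,"collar side",187/1.7+80,"collar top edge",155/1.7+80)
E
```

```text
64 20 [[316.0, 134.0], [316.0, 145.0], [316.0, 161.0], [316.0, 198.0], [365.0, 202.0]]
64 30 [[316.0, 139.0], [316.0, 155.0], [316.0, 162.0], [316.0, 190.0], [363.0, 204.0]]
64 40 [[316.0, 146.0], [316.0, 166.0], [316.0, 166.0], [316.0, 185.0], [362.0, 207.0]]
68 20 [[316.0, 127.0], [316.0, 139.0], [316.0, 153.0], [316.0, 189.0], [364.0, 195.0]]
68 30 [[316.0, 132.0], [316.0, 149.0], [316.0, 155.0], [316.0, 182.0], [363.0, 197.0]]
68 40 [[316.0, 140.0], [316.0, 160.0], [316.0, 160.0], [316.0, 178.0], [361.0, 201.0]]
72 20 [[316.0, 120.0], [316.0, 132.0], [316.0, 146.0], [316.0, 180.0], [364.0, 187.0]]
72 30 [[316.0, 126.0], [316.0, 143.0], [316.0, 149.0], [316.0, 174.0], [362.0, 190.0]]
72 40 [[316.0, 135.0], [316.0, 155.0], [316.0, 154.0], [316.0, 171.0], [361.0, 194.0]]
obs foot top row 130.58823529411765 14 edge 152.94117647058823 collar side 190.0 collar top edge 171.1764705882353
```

The fit gives a slope of about 30° and a grip about 70 mm up the axis. The tool only yaws, so I'll tip the fastener more upright in the grip by pressing the stem's underside on the robot-side flange edge.

servo_tool([
  [-0.14,-0.85,0,0.03,10],
  [-0.28,-1.7,0,0.06,10],
  [-0.42,-2.55,0,0.09,10],
  [-0.56,-3.4,0,0.12,10],
  [-0.69,-4.24,0,0.145,10],
])

```text
time_s: 6.02
tcp_pos: [0.5865, 0.0337, 0.2292]
ee_rot: [[-0.992, 0.128, -0.003], [0.128, 0.992, -0.001], [0.003, -0.001, -1.0]]
wrist_force: [0.4, 0.0, -2.1]
gripper_width: 0.227
gripper_force: 29.9
```

servo_tool([
  [-0.14,-0.85,0,0.03,10],
  [-0.28,-1.7,0,0.06,10],
  [-0.42,-2.55,0,0.09,10],
  [-0.56,-3.4,0,0.12,10],
  [-0.69,-4.24,0,0.145,10],
])

```text
time_s: 6.43
tcp_pos: [0.5657, -0.0935, 0.2293]
ee_rot: [[-1.0, -0.016, -0.003], [-0.016, 1.0, -0.0], [0.003, 0.0, -1.0]]
wrist_force: [0.2, -0.8, -2.7]
gripper_width: 0.223
gripper_force: 29.9
```

servo_tool([
  [-0.14,-0.85,0,0.03,10],
  [-0.28,-1.7,0,0.06,10],
  [-0.42,-2.55,0,0.09,10],
  [-0.56,-3.4,0,0.12,10],
  [-0.69,-4.24,0,0.145,10],
])

```text
time_s: 6.85
tcp_pos: [0.5451, -0.2205, 0.2292]
ee_rot: [[-0.987, -0.16, -0.003], [-0.16, 0.987, 0.001], [0.003, 0.001, -1.0]]
wrist_force: [0.1, 1.0, -2.1]
gripper_width: 0.228
gripper_force: 29.9
```

servo_tool([
  [0,0,-0.8,0,10],
  [0,0,-1.7,0,10],
  [0,0,-2.6,0,10],
  [0,0,-3.5,0,10],
  [0,0,-4,0,10],
])

```text
time_s: 7.27
tcp_pos: [0.5434, -0.219, 0.1061]
ee_rot: [[-0.987, -0.158, -0.007], [-0.158, 0.987, 0.002], [0.007, 0.003, -1.0]]
wrist_force: [0.1, -0.7, -1.8]
gripper_width: 0.227
gripper_force: 29.9
```

servo_tool([
  [0,0,-0.2,0,10],
  [0,0,-0.3,0,10],
  [0,0,-0.37,0,10],
  [0,0,-0.37,0,10],
  [0,0,-0.37,0,10],
])

```text
time_s: 7.68
tcp_pos: [0.5469, -0.2195, 0.1006]
ee_rot: [[-0.987, -0.159, 0.002], [-0.159, 0.987, -0.0], [-0.002, -0.001, -1.0]]
wrist_force: [0.5, 0.3, -2.4]
gripper_width: 0.226
gripper_force: 29.9
```

```bash
python3 - <<'E'
from h import *
st(); c=r.capture("wrist"); s=r.capture("scene")
im=np.hstack([cv2.resize(c["pixels"][80:280,200:440,::-1],(408,340)),cv2.resize(s["pixels"][170:310,190:330,::-1],(340,340))]); cv2.imwrite("pics/l2.png",im)
E
```

```text
t 7.68 p [ 0.5469 -0.2195  0.1006] yaw 99.2 F [ 0.5  0.3 -2.4] M [-0.06 -0.07 -0.02] w 19.7 gf 29.9 j6 -75.0
```

View pics/l2.png

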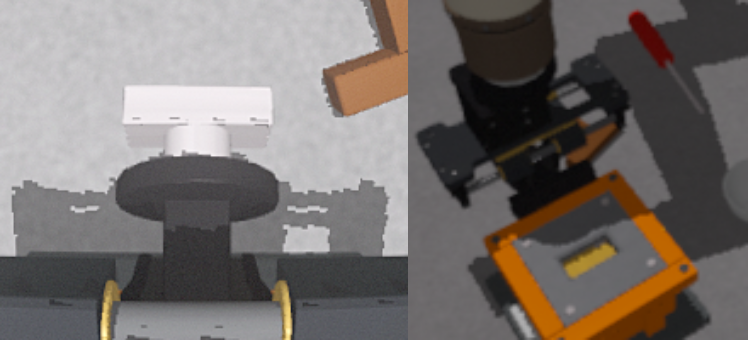

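The fastener is unchanged in the grip, and the T-bar hangs over the robot-side flange edge (right crop, about (550,190)). Now I'll press down gently.

servo_tool([
  [0,0,-0.15,0,10],
  [0,0,-0.3,0,10],
  [0,0,-0.42,0,10],
  [0,0,-0.52,0,10],
  [0,0,-0.6,0,10],
])

```text
time_s: 8.2
tcp_pos: [0.5468, -0.2196, 0.0823]
ee_rot: [[-0.987, -0.16, 0.001], [-0.16, 0.987, -0.001], [-0.001, -0.001, -1.0]]
wrist_force: [-1.4, 2.7, 6.3]
gripper_width: 0.227
gripper_force: 30.0
```

servo_tool([
  [0,0,-0.04,0,10],
  [0,0,-0.08,0,10],
  [0,0,-0.12,0,10],
  [0,0,-0.16,0,10],
  [0,0,-0.2,0,10],
])

```text
time_s: 8.62
tcp_pos: [0.5474, -0.2198, 0.0772]
ee_rot: [[-0.987, -0.16, 0.003], [-0.16, 0.987, -0.001], [-0.003, -0.002, -1.0]]
wrist_force: [-2.6, -0.7, 6.3]
gripper_width: 0.23
gripper_force: 30.0
```

```bash
python3 - <<'E'
from h import *
st()
E
```

```text
t 8.62 p [ 0.5474 -0.2198  0.0772] yaw 99.2 F [-2.6 -0.7  6.3] M [0.1  0.28 0.08] w 20.0 gf 30.0 j6 -75.0
```

servo_tool([
  [0,0,-0.05,0,10],
  [0,0,-0.1,0,10],
  [0,0,-0.15,0,10],
  [0,0,-0.2,0,10],
  [0,0,-0.24,0,10],
])

```text
time_s: 9.03
tcp_pos: [0.5468, -0.2201, 0.07]
ee_rot: [[-0.987, -0.16, 0.002], [-0.16, 0.987, -0.001], [-0.002, -0.002, -1.0]]
wrist_force: [-3.6, -0.2, 8.6]
gripper_width: 0.226
gripper_force: 30.0
```

servo_tool([
  [0,0,0.5,0,10],
  [0,0,1.2,0,10],
  [0,0,1.9,0,10],
  [0,0,2.6,0,10],
  [0,0,3.0,0,10],
])

```text
time_s: 9.45
tcp_pos: [0.5471, -0.2197, 0.1604]
ee_rot: [[-0.987, -0.159, 0.003], [-0.16, 0.987, -0.001], [-0.003, -0.001, -1.0]]
wrist_force: [-0.2, -0.3, -1.0]
gripper_width: 0.226
gripper_force: 30.0
```

```bash
python3 - <<'E'
from h import *
st(); c=r.capture("wrist"); s=r.sense(); tc=s["tcp_pos"]; yaw=np.radians(9.2); h=np.array([np.cos(yaw),np.sin(yaw),0]); z=np.array([0,0,1.])
for zg in(68,70,72):
  for el in(40,45,50,55,60):
    e=np.radians(el); a=h*np.cos(e)+z*np.sin(e); u=-h*np.sin(e)+z*np.cos(e); g=tc-z*-.002
    pts=[g+a*(p-zg)/1000+u*q/1000 for p,q in((0,11),(0,-11),(14,11),(30,26),(38,26))]
    print(zg,el,(wproj(c,pts)).round(1)[:,1].tolist())
im=np.hstack([cv2.resize(c["pixels"][100:240,230:400,::-1],None,fx=4,fy=4)]); cv2.imwrite("pics/l3.png",im)
E
```

```text
t 9.45 p [ 0.5471 -0.2197  0.1604] yaw 99.2 F [-0.2 -0.3 -1. ] M [-0.05 -0.13 -0.  ] w 19.6 gf 30.0 j6 -75.0
68 40 [143.6, 163.9, 164.6, 176.7, 191.7]
68 45 [148.5, 170.3, 167.8, 176.3, 190.2]
68 50 [153.9, 177.0, 171.6, 176.7, 189.4]
68 55 [159.7, 184.0, 175.9, 177.7, 189.2]
68 60 [165.9, 191.2, 180.5, 179.3, 189.6]
70 40 [140.8, 161.2, 161.4, 173.0, 187.9]
70 45 [145.9, 167.8, 165.0, 173.0, 186.6]
70 50 [151.5, 174.7, 169.0, 173.6, 186.1]
70 55 [157.6, 181.8, 173.5, 174.9, 186.2]
70 60 [164.0, 189.2, 178.3, 176.8, 187.0]
72 40 [138.0, 158.5, 158.4, 169.5, 184.1]
72 45 [143.4, 165.3, 162.1, 169.7, 183.1]
72 50 [149.2, 172.3, 166.4, 170.6, 182.9]
72 55 [155.4, 179.7, 171.1, 172.2, 183.3]
72 60 [162.0, 187.2, 176.2, 174.4, 184.3]
```

View pics/l3.png

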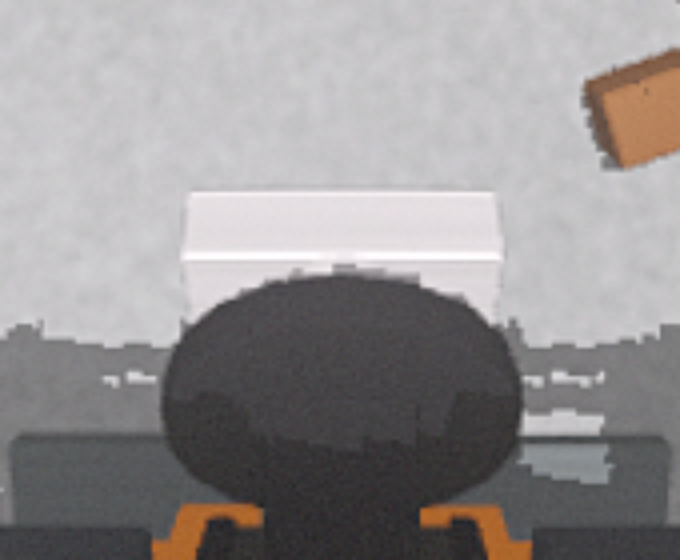

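The foot edge at row 148 and the collar rim at row 168 fit a slope of about 50° with the grip 71–72 mm up. Next I'll move above the slot and measure the housing with the wrist camera.

servo_tool([
  [0,0,0.7,0,10],
  [0,0,1.4,0,10],
  [0,0,2,0,10],
  [0.7,0.11,2,0,10],
  [1.5,0.24,2,0,10],
])

```text
time_s: 9.92
tcp_pos: [0.591, -0.2124, 0.2193]
ee_rot: [[-0.987, -0.158, 0.002], [-0.158, 0.987, 0.0], [-0.002, -0.0, -1.0]]
wrist_force: [0.6, 0.1, -1.7]
gripper_width: 0.231
gripper_force: 30.0
```

servo_tool([
  [0.8,0.12,0,0,10],
  [1.6,0.25,0,0,10],
  [2.4,0.38,0,0,10],
  [3,0.47,0,0,10],
  [3.2,0.5,0,0,10],
])

```text
time_s: 10.33
tcp_pos: [0.6891, -0.1964, 0.2153]
ee_rot: [[-0.987, -0.16, -0.002], [-0.16, 0.987, 0.001], [0.002, 0.001, -1.0]]
wrist_force: [0.1, -0.5, -2.0]
gripper_width: 0.226
gripper_force: 30.0
```

servo_tool([
  [0,0,0,0,10],
  [0,0,0,0,10],
  [0,0,0,0,10],
  [0,0,0,0,10],
  [0,0,0,0,10],
])

```text
time_s: 10.75
tcp_pos: [0.6865, -0.1975, 0.2188]
ee_rot: [[-0.987, -0.159, 0.0], [-0.159, 0.987, 0.0], [-0.0, -0.0, -1.0]]
wrist_force: [0.3, 0.3, -2.1]
gripper_width: 0.229
gripper_force: 30.0
```

```bash
python3 - <<'E'
from h import *
import pickle
s=st(); c=r.capture("wrist"); c["tcp"]=s["tcp_pos"]; pickle.dump(c,open("w.pkl","wb"))
print(c["world_from_camera"].round(4).tolist()); cv2.imwrite("pics/l4.png",c["pixels"][:,:,::-1])
E
```

```text
t 10.75 p [ 0.6865 -0.1975  0.2188] yaw 99.1 F [ 0.3  0.3 -2.1] M [-0.   -0.07 -0.02] w 19.9 gf 30.0 j6 -78.0
[[-0.1587, 0.9535, 0.2562, 0.6155], [0.9873, 0.1533, 0.0413, -0.209], [0.0002, 0.2596, -0.9657, 0.3637], [0.0, 0.0, 0.0, 1.0]]
```

View pics/l4.png

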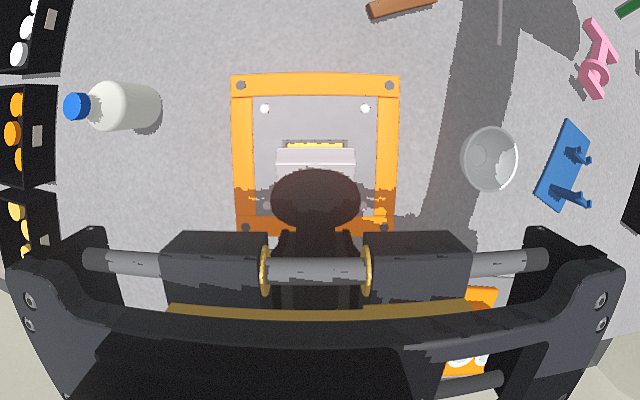

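The wrist picture shows the flange's near corners at (231,76) and (399,76), the cover screws at (264,108) and (364,108), and the slot's near edge around row 139 from u 282 to 348. The foot is centred at u about 316.

```bash
python3 - <<'E'
from h import *
import pickle
from scipy.optimize import least_squares
c=pickle.load(open("w.pkl","rb")); p=c["pixels"].astype(int)
m=((p[...,0]-p[...,2])>110); 
for v in(90,120,150,180): x=np.where(m[v,225:405])[0]+225; print(v,x.min(),x.max(),end=" | ")
for u in(250,280,315,350,385): x=np.where(m[68:110,u])[0]+68; print(u,x.min(),x.max(),end=" | ")
for u in(295,315,335): print(u,p[130:150,u].sum(1).tolist())
obs=[((231,75.5),-.076,.076),((399,75.5),-.076,-.076)]
W=lambda q,x,y:np.array([q[0]+x*np.cos(q[2])-y*np.sin(q[2]),q[1]+x*np.sin(q[2])+y*np.cos(q[2]),.09])
def f(q):
    a=np.concatenate([wproj(c,W(q,-.076,k*-.076))[0]-(u,75.5) for u,k in((231,-1),(399.5,1))]); return a
for sg in(1,-1):
    g=lambda q:np.concatenate([wproj(c,W(q,-.076,sg*.076))[0]-(231,75),wproj(c,W(q,-.076,-sg*.076))[0]-(399.5,75)])
    R=least_squares(g,[.648,-.203,.159]); print(R.x,R.fun.round(1),np.degrees(R.x[2]))
    if abs(R.fun).max()<3:
        h=np.array([np.cos(R.x[2]),np.sin(R.x[2])]); n=np.array([-h[1],h[0]]); d=c["tcp"][:2]-R.x[:2]; print("tcp rel slot h,y",d@h,d@n)
        print("slot edge -13,-16 px",wproj(c,[W(R.x,-.013,0),W(R.x,-.016,0),W(R.x,-.055,0)]), "foot y px")
E
```

```text
90 231 398 | 120 231 398 | 150 232 397 | 180 233 396 | 250 74 109 | 280 73 94 | 315 73 94 | 350 73 94 | 385 75 109 | 295 [604, 597, 603, 601, 603, 598, 594, 602, 612, 567, 492, 496, 552, 661, 657, 653, 634, 637, 699, 651]
315 [596, 594, 599, 598, 598, 593, 595, 598, 614, 515, 437, 480, 514, 660, 656, 650, 627, 650, 698, 649]
335 [597, 590, 597, 589, 600, 597, 592, 598, 583, 526, 472, 488, 494, 655, 652, 648, 626, 631, 696, 653]
[ 0.49837068 -0.22758797 -2.9819283 ] [-1.1 -0.   1.1 -0. ] -170.8519066163188
tcp rel slot h,y -0.19049369991568518 0.00019871790817933266
slot edge -13,-16 px [[315.25032342   5.60710536]
 [315.25157795   8.57263743]
 [315.26663522  48.93487074]] foot y px
[ 0.64843734 -0.20342197  0.15966435] [-1.1 -0.   1.1 -0. ] 9.148093150483284
tcp rel slot h,y 0.038493699920025326 -0.00019871742315455746
slot edge -13,-16 px [[315.2879169  142.67813551]
 [315.28746841 139.3000553 ]
 [315.27946816  95.25166355]] foot y px
```

The housing fit agrees with the first estimate to within 1 mm. I'll lower the tilted blade into the slot mouth.

servo_tool([
  [0.07,0.01,-0.5,0,10],
  [0.07,0.01,-1,0,10],
  [0.07,0.01,-1.5,0,10],
  [0.07,0.01,-1.9,0,10],
  [0.07,0.01,-2.2,0,10],
])

```text
time_s: 11.22
tcp_pos: [0.6886, -0.197, 0.151]
ee_rot: [[-0.987, -0.159, -0.001], [-0.159, 0.987, 0.0], [0.001, 0.001, -1.0]]
wrist_force: [0.1, -0.5, -2.0]
gripper_width: 0.226
gripper_force: 30.0
```

servo_tool([
  [0,0,-0.1,0,10],
  [0,0,-0.2,0,10],
  [0,0,-0.25,0,10],
  [0,0,-0.28,0,10],
  [0,0,-0.3,0,10],
])

```text
time_s: 11.63
tcp_pos: [0.6897, -0.197, 0.144]
ee_rot: [[-0.987, -0.159, 0.001], [-0.159, 0.987, -0.0], [-0.001, -0.0, -1.0]]
wrist_force: [-0.4, -0.2, -3.0]
gripper_width: 0.223
gripper_force: 30.0
```

servo_tool([
  [0,0,-0.05,0,10],
  [0,0,-0.1,0,10],
  [0,0,-0.14,0,10],
  [0,0,-0.18,0,10],
  [0,0,-0.18,0,10],
])

```text
time_s: 12.05
tcp_pos: [0.6891, -0.1969, 0.1375]
ee_rot: [[-0.987, -0.159, -0.001], [-0.159, 0.987, 0.0], [0.0, 0.0, -1.0]]
wrist_force: [-0.6, 0.5, -1.5]
gripper_width: 0.224
gripper_force: 30.0
```

```bash
python3 - <<'E'
from h import *
st()
E
```

```text
t 12.05 p [ 0.6891 -0.1969  0.1375] yaw 99.2 F [-0.6  0.5 -1.5] M [ 0.04 -0.07 -0.08] w 19.5 gf 30.0 j6 -78.0
```

servo_tool([
  [0,0,-0.03,0,10],
  [0,0,-0.05,0,10],
  [0,0,-0.07,0,10],
  [0,0,-0.07,0,10],
  [0,0,-0.07,0,10],
])

```text
time_s: 12.47
tcp_pos: [0.6893, -0.197, 0.1363]
ee_rot: [[-0.987, -0.159, 0.0], [-0.159, 0.987, -0.0], [-0.0, -0.0, -1.0]]
wrist_force: [-0.5, -0.2, 1.1]
gripper_width: 0.231
gripper_force: 30.0
```

```bash
python3 - <<'E'
from h import *
st()
E
```

```text
t 12.47 p [ 0.6893 -0.197   0.1363] yaw 99.2 F [-0.5 -0.2  1.1] M [ 0.01  0.39 -0.05] w 20.1 gf 30.0 j6 -78.0
```

The collar rim now rests on the cover, so I'll release and back off.

servo_tool([
  [0,0,0,0,30],
  [0,0,0,0,50],
  [0,0,0,0,87],
  [0,0,0,0,87],
  [0,0,0,0,87],
])

```text
time_s: 12.88
tcp_pos: [0.6894, -0.1969, 0.1357]
ee_rot: [[-0.987, -0.159, 0.0], [-0.159, 0.987, -0.0], [-0.0, -0.0, -1.0]]
wrist_force: [0.9, -0.0, 0.2]
gripper_width: 0.515
gripper_force: 0.0
```

servo_tool([
  [0,0,0,0,87],
  [0,0,0,0,87],
  [0,0,0,0,87],
  [0,0,0,0,87],
  [0,0,0.1,0,87],
])

```text
time_s: 13.3
tcp_pos: [0.6889, -0.1968, 0.1381]
ee_rot: [[-0.987, -0.159, -0.001], [-0.159, 0.987, 0.0], [0.001, 0.001, -1.0]]
wrist_force: [-0.7, 0.6, -0.6]
gripper_width: 0.902
gripper_force: 0.0
```

servo_tool([
  [-0.1,0,0.5,0,87],
  [-0.1,0,1,0,87],
  [-0.1,0,1.7,0,87],
  [-0.1,0,2.4,0,87],
  [-0.1,0,3,0,87],
])

```text
time_s: 13.72
tcp_pos: [0.6865, -0.1971, 0.2307]
ee_rot: [[-0.987, -0.159, 0.001], [-0.159, 0.987, -0.001], [-0.001, -0.001, -1.0]]
wrist_force: [-0.1, 0.8, -0.3]
gripper_width: 0.997
gripper_force: 0.0
```

```bash
python3 - <<'E'
from h import *
st(); c=r.capture("wrist"); s=r.capture("scene")
im=np.hstack([cv2.resize(c["pixels"][60:260,210:410,::-1],(400,400)),cv2.resize(s["pixels"][200:340,200:340,::-1],(400,400))]); cv2.imwrite("pics/l5.png",im)
E
```

```text
t 13.72 p [ 0.6865 -0.1971  0.2307] yaw 99.2 F [-0.1  0.8 -0.3] M [-0.02 -0.09  0.01] w 86.7 gf 0.0 j6 -78.0
```

View pics/l5.png

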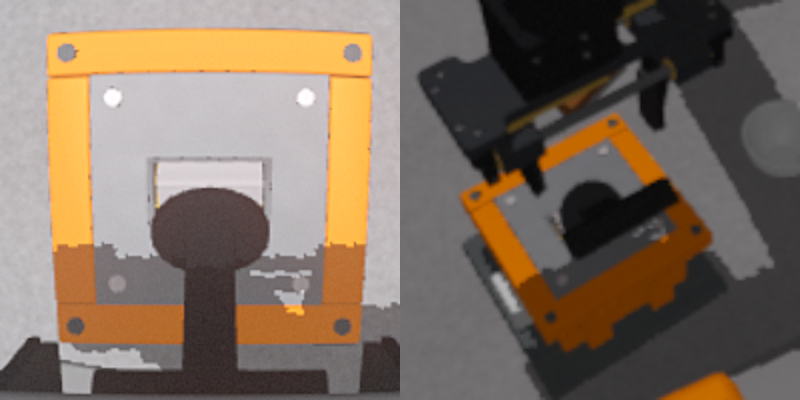

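The blade sits in the slot and the fastener leans on its collar rim. In the left crop the blade is at (210,180) and the T-bar at the bottom. Now I'll turn the tool a quarter turn and use the finger beyond the bar to draw the fastener upright.

servo_tool([
  [0.1,0.01,0,0.105,87],
  [0.2,0.02,0,0.21,87],
  [0.3,0.03,0,0.315,87],
  [0.39,0.05,0,0.42,87],
  [0.39,0.05,0,0.524,87],
])

```text
time_s: 14.23
tcp_pos: [0.698, -0.1952, 0.2275]
ee_rot: [[-0.772, -0.636, -0.001], [-0.636, 0.772, 0.0], [0.001, 0.001, -1.0]]
wrist_force: [0.8, -1.1, -0.4]
gripper_width: 0.998
gripper_force: 0.0
```

servo_tool([
  [0,0,0,0.105,87],
  [0,0,0,0.21,87],
  [0,0,0,0.315,87],
  [0,0,0,0.42,87],
  [0,0,0,0.524,87],
])

```text
time_s: 14.65
tcp_pos: [0.6976, -0.1953, 0.2277]
ee_rot: [[-0.35, -0.937, -0.002], [-0.937, 0.35, 0.0], [0.0, 0.002, -1.0]]
wrist_force: [-0.2, 0.4, 0.1]
gripper_width: 1.005
gripper_force: 0.0
```

servo_tool([
  [0,0,0,0.105,87],
  [0,0,0,0.21,87],
  [0,0,0,0.315,87],
  [0,0,0,0.42,87],
  [0,0,0,0.523,87],
])

```text
time_s: 15.07
tcp_pos: [0.6976, -0.1953, 0.2277]
ee_rot: [[0.164, -0.986, -0.002], [-0.986, -0.164, 0.0], [-0.001, 0.001, -1.0]]
wrist_force: [-0.3, 0.1, -0.5]
gripper_width: 1.001
gripper_force: 0.0
```

servo_tool([
  [0,0,-0.4,0,87],
  [0,0,-0.8,0,87],
  [0,0,-1.3,0,87],
  [0,0,-1.7,0,87],
  [0,0,-1.85,0,87],
])

```text
time_s: 15.48
tcp_pos: [0.6962, -0.195, 0.1689]
ee_rot: [[0.157, -0.988, -0.006], [-0.988, -0.157, 0.001], [-0.002, 0.006, -1.0]]
wrist_force: [-0.2, -0.5, -0.2]
gripper_width: 1.001
gripper_force: 0.0
```

```bash
python3 - <<'E'
from h import *
s=st(); S=np.array([.6484,-.2034]); h=np.array([.9873,.159]); print("h",(s["tcp_pos"][:2]-S)@h*1000,"y",(s["tcp_pos"][:2]-S)@[-h[1],h[0]]*1000)
E
```

```text
t 15.48 p [ 0.6962 -0.195   0.1689] yaw -170.9 F [-0.2 -0.5 -0.2] M [ 0.05  0.13 -0.  ] w 87.1 gf 0.0 j6 12.0
h 48.49536266150608 y 0.6806217923170436
```

servo_tool([
  [-0.12,-0.02,0,0,87],
  [-0.24,-0.04,0,0,87],
  [-0.36,-0.06,0,0,87],
  [-0.48,-0.08,0,0,87],
  [-0.6,-0.095,0,0,87],
])

```text
time_s: 15.9
tcp_pos: [0.6835, -0.1985, 0.1768]
ee_rot: [[0.16, -0.987, 0.012], [-0.987, -0.16, -0.002], [0.004, -0.012, -1.0]]
wrist_force: [6.7, 1.6, 6.4]
gripper_width: 1.005
gripper_force: 3.7
```

servo_tool([
  [-0.12,-0.02,0,0,87],
  [-0.24,-0.04,0,0,87],
  [-0.36,-0.06,0,0,87],
  [-0.48,-0.08,0,0,87],
  [-0.6,-0.095,0,0,87],
])

```text
time_s: 16.32
tcp_pos: [0.6613, -0.2012, 0.1733]
ee_rot: [[0.159, -0.987, -0.0], [-0.987, -0.159, 0.0], [-0.0, 0.0, -1.0]]
wrist_force: [0.9, -0.5, 0.6]
gripper_width: 1.001
gripper_force: 0.3
```

servo_tool([
  [-0.1,-0.02,0,0,87],
  [-0.2,-0.03,0,0,87],
  [-0.3,-0.05,0,0,87],
  [-0.4,-0.06,0,0,87],
  [-0.45,-0.07,0,0,87],
])

```text
time_s: 16.73
tcp_pos: [0.6477, -0.2033, 0.1729]
ee_rot: [[0.159, -0.987, -0.001], [-0.987, -0.159, 0.0], [-0.0, 0.001, -1.0]]
wrist_force: [1.1, 0.2, 0.9]
gripper_width: 1.001
gripper_force: 0.3
```

```bash
python3 - <<'E'
from h import *
s=st(); S=np.array([.6484,-.2034]); h=np.array([.9873,.159]); print("h",(s["tcp_pos"][:2]-S)@h*1000,"y",(s["tcp_pos"][:2]-S)@[-h[1],h[0]]*1000)
E
```

```text
t 16.73 p [ 0.6477 -0.2033  0.1729] yaw -170.8 F [1.1 0.2 0.9] M [ 0.03 -0.06 -0.01] w 87.0 gf 0.3 j6 13.0
h -0.6545513915310222 y 0.22419742745155477
```

servo_tool([
  [0,0,0.1,0,80],
  [0,0,0.2,0,72],
  [0,0,0.3,0,64],
  [0,0,0.3,0,57],
  [0,0,0.3,0,50],
])

```text
time_s: 17.15
tcp_pos: [0.6489, -0.2032, 0.1827]
ee_rot: [[0.159, -0.987, 0.001], [-0.987, -0.159, -0.0], [0.0, -0.001, -1.0]]
wrist_force: [-0.4, -0.4, -0.0]
gripper_width: 0.71
gripper_force: 0.2
```

servo_tool([
  [0,0,0,0,44],
  [0,0,0,0,39],
  [0,0,0,0,35],
  [0,0,0,0,31],
  [0,0,0,0,28],
])

```text
time_s: 17.57
tcp_pos: [0.6484, -0.2032, 0.1821]
ee_rot: [[0.159, -0.987, -0.0], [-0.987, -0.159, 0.0], [-0.0, 0.0, -1.0]]
wrist_force: [0.4, 0.3, -0.6]
gripper_width: 0.367
gripper_force: 0.1
```

servo_tool([
  [0,0,0,0,26],
  [0,0,0,0,25],
  [0,0,0,0,24],
  [0,0,0,0,23],
  [0,0,0,0,22],
])

```text
time_s: 17.98
tcp_pos: [0.6485, -0.2032, 0.1822]
ee_rot: [[0.159, -0.987, -0.0], [-0.987, -0.159, 0.0], [-0.0, 0.0, -1.0]]
wrist_force: [-0.8, -0.7, 0.9]
gripper_width: 0.258
gripper_force: 0.1
```

servo_tool([
  [0,0,0,0,22],
  [0,0,0,0,22],
  [0,0,0,0,15],
  [0,0,0,0,10],
  [0,0,0,0,10],
])

```text
time_s: 18.4
tcp_pos: [0.648, -0.2031, 0.1814]
ee_rot: [[0.159, -0.987, -0.001], [-0.987, -0.159, 0.001], [-0.001, 0.001, -1.0]]
wrist_force: [-0.1, 0.4, -1.9]
gripper_width: 0.23
gripper_force: 30.0
```

```bash
python3 - <<'E'
from h import *
s=st()
E
```

```text
t 18.4 p [ 0.648  -0.2031  0.1814] yaw -170.8 F [-0.1  0.4 -1.9] M [0.02 0.13 0.01] w 20.0 gf 30.0 j6 13.0
```

The bar is gripped flat at 20 mm, so the fastener is upright. I'll let go, back off and look.

servo_tool([
  [0,0,0,0,23],
  [0,0,0,0,28],
  [0,0,0,0,36],
  [0,0,0,0,50],
  [0,0,0,0,60],
])

```text
time_s: 18.82
tcp_pos: [0.6486, -0.2032, 0.1825]
ee_rot: [[0.159, -0.987, 0.001], [-0.987, -0.159, -0.0], [0.0, -0.001, -1.0]]
wrist_force: [-0.4, -0.6, -0.1]
gripper_width: 0.463
gripper_force: 0.0
```

servo_tool([
  [0,0,0,0,60],
  [0,0,0.5,0,60],
  [0,0,1.2,0,60],
  [0,0,1.8,0,60],
  [0,0,2,0,60],
])

```text
time_s: 19.23
tcp_pos: [0.6498, -0.2037, 0.2459]
ee_rot: [[0.16, -0.987, 0.006], [-0.987, -0.16, -0.002], [0.003, -0.005, -1.0]]
wrist_force: [0.1, -0.2, 0.5]
gripper_width: 0.68
gripper_force: 0.0
```

servo_tool([
  [0,0,0,0,60],
  [0,0,0,0,60],
  [0,0,0,0,60],
  [0,0,0,0,60],
  [0,0,0,0,60],
])

```text
time_s: 19.65
tcp_pos: [0.648, -0.2031, 0.2409]
ee_rot: [[0.159, -0.987, -0.002], [-0.987, -0.159, 0.0], [-0.001, 0.002, -1.0]]
wrist_force: [-0.5, 0.1, -0.4]
gripper_width: 0.692
gripper_force: 0.0
```

```bash
python3 - <<'E'
from h import *
import pickle
st(); c=r.capture("wrist"); s=r.capture("scene"); t=r.capture("top"); pickle.dump((c,s,t),open("stand.pkl","wb"))
im=np.hstack([cv2.resize(c["pixels"][60:260,210:410,::-1],(400,400)),cv2.resize(s["pixels"][190:330,200:340,::-1],(400,400))]); cv2.imwrite("pics/l6.png",im)
S=[.6484,-.2034]; h=np.array([.9873,.159]);n=np.array([-.159,.9873])
P=[[*(np.array(S)+h*a+n*b),z] for a,b,z in((-.01,.043,.196),(-.01,-.043,.196),(.01,.043,.196),(.01,-.043,.196),(0,.026,.106),(0,-.026,.106))]
print(((proj(s,P)-[200,190])*400/140+[400,0]).round().tolist(), ((wproj(c,P)-[210,60])*2).round().tolist())
E
```

```text
t 19.65 p [ 0.648  -0.2031  0.2409] yaw -170.8 F [-0.5  0.1 -0.4] M [-0.    0.13 -0.06] w 60.2 gf 0.0 j6 13.0
[[611.0, 124.0], [510.0, 176.0], [625.0, 141.0], [523.0, 195.0], [608.0, 211.0], [551.0, 242.0]] [[234.0, 453.0], [237.0, 208.0], [177.0, 453.0], [173.0, 208.0], [206.0, 325.0], [206.0, 217.0]]
```

View pics/l6.png

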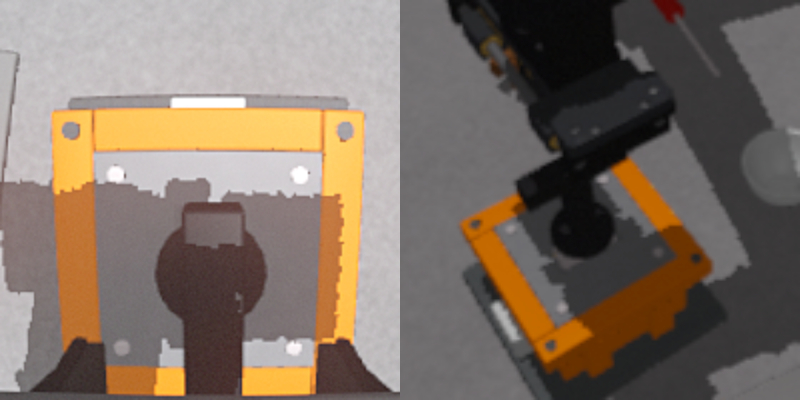

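The fastener stands upright in the slot. In the right crop the bar is at (570,175) and the collar at (583,230), which matches the prediction. I'll regrip the T-handle and press in.

servo_tool([
  [0,0,-0.5,0,60],
  [0,0,-1,0,60],
  [0,0,-1.5,0,60],
  [0,0,-1.8,0,60],
  [0,0,-1.93,0,50],
])

```text
time_s: 20.22
tcp_pos: [0.6477, -0.2031, 0.1823]
ee_rot: [[0.159, -0.987, -0.003], [-0.987, -0.159, 0.001], [-0.001, 0.003, -1.0]]
wrist_force: [0.1, 0.1, -0.8]
gripper_width: 0.663
gripper_force: 0.0
```

servo_tool([
  [0,0,0,0,40],
  [0,0,0,0,32],
  [0,0,0,0,26],
  [0,0,0,0,22],
  [0,0,0,0,10],
])

```text
time_s: 20.63
tcp_pos: [0.6488, -0.2033, 0.1852]
ee_rot: [[0.159, -0.987, 0.002], [-0.987, -0.159, -0.0], [0.0, -0.001, -1.0]]
wrist_force: [-0.5, 0.1, -0.4]
gripper_width: 0.319
gripper_force: 0.0
```

servo_tool([
  [0,0,0,0,10],
  [0,0,0,0,10],
  [0,0,0,0,10],
  [0,0,0,0,10],
  [0,0,0,0,10],
])

```text
time_s: 21.05
tcp_pos: [0.6485, -0.2033, 0.1847]
ee_rot: [[0.159, -0.987, 0.0], [-0.987, -0.159, -0.0], [0.0, -0.0, -1.0]]
wrist_force: [0.1, 1.0, 1.8]
gripper_width: 0.227
gripper_force: 30.0
```

servo_tool([
  [0,0,-0.08,0,10],
  [0,0,-0.16,0,10],
  [0,0,-0.24,0,10],
  [0,0,-0.32,0,10],
  [0,0,-0.36,0,10],
])

```text
time_s: 21.47
tcp_pos: [0.6487, -0.2034, 0.1748]
ee_rot: [[0.16, -0.987, 0.001], [-0.987, -0.16, -0.001], [0.001, -0.001, -1.0]]
wrist_force: [-3.7, 0.7, 8.3]
gripper_width: 0.227
gripper_force: 30.0
```

```bash
python3 - <<'E'
from h import *
s=st()
E
```

```text
t 21.47 p [ 0.6487 -0.2034  0.1748] yaw -170.8 F [-3.7  0.7  8.3] M [0.44 1.06 0.07] w 19.8 gf 30.0 j6 13.0
```

servo_tool([
  [0,0,0,0,10],
  [0,0,-0.02,0,10],
  [0,0,-0.02,0,10],
  [0,0,-0.02,0,10],
  [0,0,-0.02,0,10],
])

```text
time_s: 21.88
tcp_pos: [0.6486, -0.2034, 0.1748]
ee_rot: [[0.16, -0.987, 0.001], [-0.987, -0.16, -0.001], [0.001, -0.001, -1.0]]
wrist_force: [-3.6, 0.8, 9.1]
gripper_width: 0.229
gripper_force: 30.0
```

```bash
python3 - <<'E'
from h import *
s=st()
E
```

```text
t 21.88 p [ 0.6486 -0.2034  0.1748] yaw -170.8 F [-3.6  0.8  9.1] M [0.43 1.12 0.01] w 19.9 gf 30.0 j6 13.0
```

servo_tool([
  [0,0,-0.03,-0.06,10],
  [0,0,-0.03,-0.12,10],
  [0,0,-0.03,-0.19,10],
  [0,0,-0.03,-0.27,10],
  [0,0,-0.03,-0.35,10],
])

```text
time_s: 22.3
tcp_pos: [0.65, -0.2038, 0.1747]
ee_rot: [[-0.192, -0.981, 0.005], [-0.981, 0.191, -0.002], [0.001, -0.005, -1.0]]
wrist_force: [-0.6, 0.0, 8.5]
gripper_width: 0.227
gripper_force: 30.0
```

```bash
python3 - <<'E'
from h import *
s=st()
E
```

```text
t 22.3 p [ 0.65   -0.2038  0.1747] yaw 169.0 F [-0.6  0.   8.5] M [0.03 0.34 0.1 ] w 19.7 gf 30.0 j6 -7.0
```

servo_tool([
  [0,0,0,-0.09,10],
  [0,0,0,-0.18,10],
  [0,0,0,-0.27,10],
  [0,0,0,-0.36,10],
  [0,0,0,-0.45,10],
])

```text
time_s: 22.72
tcp_pos: [0.6504, -0.204, 0.1749]
ee_rot: [[-0.6, -0.8, 0.006], [-0.8, 0.6, -0.002], [-0.002, -0.006, -1.0]]
wrist_force: [0.4, -0.9, 8.8]
gripper_width: 0.225
gripper_force: 30.0
```

servo_tool([
  [0,0,0,-0.09,10],
  [0,0,0,-0.18,10],
  [0,0,0,-0.27,10],
  [0,0,0,-0.36,10],
  [0,0,0,-0.45,10],
])

```text
time_s: 23.13
tcp_pos: [0.6504, -0.2041, 0.1749]
ee_rot: [[-0.888, -0.46, 0.006], [-0.46, 0.888, -0.003], [-0.004, -0.005, -1.0]]
wrist_force: [-0.6, 0.1, 9.1]
gripper_width: 0.228
gripper_force: 30.0
```

servo_tool([
  [0,0,0,-0.09,10],
  [0,0,0,-0.18,10],
  [0,0,0,-0.26,10],
  [0,0,0,-0.33,10],
  [0,0,0,-0.33,10],
])

```text
time_s: 23.55
tcp_pos: [0.6504, -0.2041, 0.1749]
ee_rot: [[-0.989, -0.149, 0.006], [-0.149, 0.989, -0.003], [-0.006, -0.004, -1.0]]
wrist_force: [0.1, -0.8, 8.3]
gripper_width: 0.227
gripper_force: 30.0
```

```bash
python3 - <<'E'
from h import *
s=st()
E
```

```text
t 23.55 p [ 0.6504 -0.2041  0.1749] yaw 98.6 F [ 0.1 -0.8  8.3] M [-0.18  0.1  -0.08] w 19.7 gf 30.0 j6 -78.0
```

servo_tool([
  [0,0,0,-0.02,10],
  [0,0,0,-0.04,10],
  [0,0,0,-0.06,10],
  [0,0,0,-0.07,10],
  [0,0,0,-0.07,10],
])

```text
time_s: 23.97
tcp_pos: [0.6504, -0.2041, 0.1749]
ee_rot: [[-0.997, -0.082, 0.006], [-0.082, 0.997, -0.003], [-0.006, -0.003, -1.0]]
wrist_force: [-0.2, -0.7, 8.4]
gripper_width: 0.229
gripper_force: 30.0
```

```bash
python3 - <<'E'
from h import *
s=st()
E
```

```text
t 23.97 p [ 0.6504 -0.2041  0.1749] yaw 94.7 F [-0.2 -0.7  8.4] M [-0.26  0.17  0.13] w 19.9 gf 30.0 j6 -82.0
```

servo_tool([
  [0,0,0,-0.02,10],
  [0,0,0,-0.04,10],
  [0,0,0,-0.04,10],
  [0,0,0,-0.04,10],
  [0,0,0,-0.04,10],
])

```text
time_s: 24.38
tcp_pos: [0.6506, -0.2038, 0.1749]
ee_rot: [[-0.999, -0.045, 0.006], [-0.045, 0.999, -0.003], [-0.006, -0.003, -1.0]]
wrist_force: [0.9, -0.4, 8.5]
gripper_width: 0.226
gripper_force: 30.2
```

```bash
python3 - <<'E'
from h import *
s=st()
E
```

```text
t 24.38 p [ 0.6506 -0.2038  0.1749] yaw 92.6 F [ 0.9 -0.4  8.5] M [-0.05  0.1   0.67] w 19.6 gf 30.2 j6 -84.0
```

The stop is reached (moment 0.67 N m). I'll relieve the torque, ease up against the spring and let go.

servo_tool([
  [0,0,0,0.02,10],
  [0,0,0,0.04,10],
  [0,0,0.03,0.04,10],
  [0,0,0.06,0.04,10],
  [0,0,0.06,0.04,10],
])

```text
time_s: 24.8
tcp_pos: [0.6505, -0.2038, 0.1765]
ee_rot: [[-0.997, -0.082, 0.006], [-0.082, 0.997, -0.002], [-0.006, -0.003, -1.0]]
wrist_force: [-0.3, -0.2, 8.2]
gripper_width: 0.228
gripper_force: 30.0
```

servo_tool([
  [0,0,0,0,23],
  [0,0,0,0,28],
  [0,0,0,0,36],
  [0,0,0,0,50],
  [0,0,0,0,60],
])

```text
time_s: 25.22
tcp_pos: [0.6482, -0.2032, 0.173]
ee_rot: [[-0.997, -0.081, -0.001], [-0.081, 0.997, 0.0], [0.001, 0.0, -1.0]]
wrist_force: [1.0, -0.7, -0.0]
gripper_width: 0.463
gripper_force: 0.0
```

servo_tool([
  [0,0,0,0,60],
  [0,0,0.5,0,60],
  [0,0,1.2,0,60],
  [0,0,2,0,60],
  [0,0,2.8,0,60],
])

```text
time_s: 25.63
tcp_pos: [0.6482, -0.2032, 0.2582]
ee_rot: [[-0.997, -0.081, -0.001], [-0.081, 0.997, 0.0], [0.001, 0.0, -1.0]]
wrist_force: [0.4, 0.1, -0.5]
gripper_width: 0.683
gripper_force: 0.0
```

servo_tool([
  [-0.5,0,0.3,0,60],
  [-1.3,0,0.6,0,60],
  [-2.2,0,0.6,0,60],
  [-3,0,0.6,0,60],
  [-3.5,0,0.6,0,60],
])

```text
time_s: 26.05
tcp_pos: [0.5413, -0.2031, 0.2763]
ee_rot: [[-0.997, -0.08, 0.0], [-0.08, 0.997, 0.0], [-0.0, 0.0, -1.0]]
wrist_force: [-0.6, -0.4, 0.6]
gripper_width: 0.691
gripper_force: 0.0
```

```bash
python3 - <<'E'
from h import *
st(); s=r.capture("scene"); t=r.capture("top"); h=np.array([.9873,.159]);n=np.array([-.159,.9873]); S=np.array([.6484,-.2034])
im=np.hstack([cv2.resize(t["pixels"][100:180,340:420,::-1],(400,400)),cv2.resize(s["pixels"][190:330,200:340,::-1],(400,400))]); cv2.imwrite("pics/l7.png",im)
# bar now should lie along h: compare darkness of predicted bar-end pixels
for nm,c,x0,y0,k in(("scene",s,200,190,400/140),("top",t,340,100,5)):
  for ang,(a,b) in(("locked",(h,n)),("unlocked",(n,h))):
    P=[[*(S+a*q),.178] for q in(-.042,-.034,.034,.042)]; uv=proj(c,P); print(nm,ang,uv.round().tolist(),[int(c["pixels"][int(round(v)),int(round(u))].sum()) for u,v in uv])
E
```

```text
t 26.05 p [ 0.5413 -0.2031  0.2763] yaw 94.6 F [-0.6 -0.4  0.6] M [ 0.01 -0.05 -0.01] w 60.1 gf 0.0 j6 -81.0
scene locked [[251.0, 238.0], [252.0, 240.0], [268.0, 261.0], [270.0, 264.0]] [36, 39, 82, 39]
scene unlocked [[242.0, 260.0], [246.0, 258.0], [273.0, 243.0], [277.0, 242.0]] [160, 160, 114, 195]
top locked [[390.0, 147.0], [390.0, 144.0], [386.0, 123.0], [385.0, 121.0]] [573, 611, 427, 269]
top unlocked [[401.0, 131.0], [398.0, 132.0], [377.0, 136.0], [375.0, 136.0]] [350, 578, 653, 655]
```

No views remain, so I'll check the locked pose numerically by fitting the bar's silhouette.

servo_tool([
  [-0.8,-1,0.3,0,60],
  [-1.6,-2,0.6,0,60],
  [-2.4,-3,1,0,60],
  [-3,-4,1,0,60],
  [-3.4,-5,1,0,60],
])

```text
time_s: 26.57
tcp_pos: [0.4408, -0.3547, 0.3072]
ee_rot: [[-0.997, -0.081, 0.002], [-0.081, 0.997, -0.001], [-0.002, -0.001, -1.0]]
wrist_force: [1.3, -0.1, -0.5]
gripper_width: 0.691
gripper_force: 0.0
```

```bash
python3 - <<'E'
from h import *
st(); h0=np.radians(9.15); S=np.array([.6484,-.2034])
for nm in("scene","top"):
  c=r.capture(nm); p=c["pixels"].astype(int); out=[]
  u0,v0=proj(c,[[*S,.186]])[0].round().astype(int); g=p.sum(2)
  win=np.zeros(g.shape,np.uint8); cv2.circle(win,(int(u0),int(v0)),26,1,-1); dark=((g<120)&(win>0))
  for z in np.arange(.168,.208,.004):
    for d in range(-10,111,5):
      a=h0+np.pi/2-np.radians(d); A=np.array([np.cos(a),np.sin(a)]); B=np.array([-A[1],A[0]])
      m=np.zeros(g.shape,np.uint8); rs=lambda P:cv2.fillConvexPoly(m,cv2.convexHull((proj(c,P)*16).round().astype(np.int32)),1,shift=4)
      rs([[*(S+A*i*.043+B*j*.01),z-k] for i in(-1,1) for j in(-1,1) for k in(0,.02)])
      rs([[*(S+A*i*.01+B*j*.01),z-k] for i in(-1,1) for j in(-1,1) for k in(0,.086)])
      rs([[*(S+.026*np.array([np.cos(t),np.sin(t)])),z-k] for t in np.arange(0,6.3,.3) for k in(.086,.094)])
      mm=m.astype(bool); out.append((round(float((mm&dark).sum()/(mm|dark).sum()),3),round(z,3),d))
  print(nm,dark.sum(),sorted(out)[::-1][:6])
E
```

```text
t 26.57 p [ 0.4408 -0.3547  0.3072] yaw 94.6 F [ 1.3 -0.1 -0.5] M [-0.02 -0.13 -0.  ] w 60.1 gf 0.0 j6 -63.0
scene 715 [(0.55, np.float64(0.192), 100), (0.548, np.float64(0.2), 105), (0.546, np.float64(0.188), 100), (0.544, np.float64(0.204), 110), (0.543, np.float64(0.204), 105), (0.542, np.float64(0.196), 105)]
top 0 [(0.0, np.float64(0.204), 110), (0.0, np.float64(0.204), 105), (0.0, np.float64(0.204), 100), (0.0, np.float64(0.204), 95), (0.0, np.float64(0.204), 90), (0.0, np.float64(0.204), 85)]
```

```bash
python3 - <<'E'
from station import r
print(r.finish_job())
E
```

```text
the job is handed in; nothing more can be done
None
```

The fastener was stood upright in the slot and let go, then regripped, pressed in and turned clockwise about 95° to its stop, let go, and the job is handed in. The stop showed as a torque rise, but no picture views were left by then. The final check was only a rough silhouette fit in one camera view (about 100° turn, height consistent with locked), so the locked state was not seen directly.

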